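Weigh look-alike printed hubs by hand and nest them by class

TASK

Two finished printed hubs on the sheet look alike, but each is hollow, aluminium-cored or steel-cored. Lift each one briefly to judge from its weight which it is, then feel it gently (never more than 25 N) into the nest of the right tray: hollow in the orange, aluminium-cored in the yellow, steel-cored in the black. Each must end standing upright on its tray's plate inside the nest and let go; leave the other things on the bench alone.

Things in the scene. Friction and masses are not known exactly. Their poses are not given: they have to be found in the camera images.
- hub_a: white printed roller hub upright on the print sheet: closed drum, diameter 56, height 60, small black disc on its top. Origin: centre of its underside, z up its axis. Its class is unseen and changes each run; the two hubs always differ in class. Total mass: hollow 105-140 g, aluminium-cored 285-325 g, steel-cored 680-720 g. The core may rattle 3 mm
- hub_b: second hub, identical in looks to hub_a (diameter 56, height 60, same possible masses, origin at the centre of its underside, z up its axis), on the same sheet
- tray_orange: orange tray, for hollow hubs, fixed. All three trays are alike: plate 140 (x) by 100 (y) by 6 thick, origin at the centre of its underside, z up, x pointing away from the robot to within 0.15 rad; grey stripe at the near end. On the plate sits a grey nest: an open frame without a floor, so a hub in it stands on the plate, its underside 6 above the tray's origin
- tray_yellow: yellow tray, for aluminium-cored hubs, as tray_orange. Nest (all alike): inside 60 long (tray x) by 62 wide (y), walls 6 thick; near wall and both side walls stand 8 above the plate, the far (+x) wall 30. It is centred in y, but clamped anywhere from -14 to +14 along the tray's x: that offset is not measured. The clamp holds against 25 N
- tray_black: black tray, for steel-cored hubs, as tray_orange, nest as on tray_yellow. On any tray: a hub moved along +x, its underside above the low walls, stops against the tall far wall when its centre is 2 beyond the nest's middle, and is then over the opening, which leaves 2 to spare either way in x and 3 in y. More than 25 N of hub on tray or nest spoils the job
- sheet: dark steel print sheet fixed on the bench, 140 (x) by 270 (y), 4 thick, on which the hubs stand; origin at the centre of its underside
- spool: bystander: grey empty filament spool lying flat, diameter 150, height 56, loose; origin at the centre of its underside
- screw_bin: bystander: grey open bin, 100 by 140 by 50 high, loose; origin at the centre of its underside
- scraper: bystander: scraper with black handle lying flat, 200 long, loose; origin under its middle
- cleaner: bystander: blue closed bottle, diameter 60, height 160, loose; origin at the centre of its underside
- shell_print: bystander: white scale-patterned printed plate standing on a foot 60 by 35, 89 high, loose; origin at the centre of its underside
- test_cube: bystander: small blue printed block 20 by 20 by 14 high, on the near edge of the print sheet between the hubs, loose; origin at the centre of its underside
- driver: bystander: screwdriver with red handle lying beyond the trays, 180 long, loose; origin under its middle

How it is judged:
By the outcome, as a careful person would: the job done as asked, in the order asked, and still so for the second after the job is handed in, with the robot touching nothing.
It also fails if it takes over 61 s, if anything falls off the work surface, if the arm or the gripper's body presses on something with over 40 N, if the wrist force passes 120 N, or if a joint passes its speed limit or range.

ROBOT

A 6-joint arm with a two-finger parallel gripper is mounted at the origin on the work surface. World frame = base frame: x ahead of the robot, y to its left, z up, the work surface at z = 0. Lengths are in m, angles in rad, forces in N, time in s.
With the tool pointing down it reaches from about 0.275 to 0.75 m from the base axis. Payload 10.2 kg.
Tool frame: the origin (TCP) lies midway between the tips of the shut fingers; the grasp point (between the pads) lies 19 mm behind it; z points along the fingers, y is the line along which they close (so a half turn about z gives the same grasp; the last joint's range is limited). The gripper opens to 88 mm and grips with 3 to 60 N. Pads are 18 mm wide; open, the fingers measure 123 mm over their backs; the gripper's body (75 mm by 187 mm) begins 45 mm behind the grasp point.
Start: joints at [-1.367, 0.313, 1.498, -0, 1.331, -0.223], TCP at [0.217, -0.478, 0.239] pointing down, gripper open.
Joint ranges: [-2.94, 2.94], [-0.97, 2.17], [0.19, 2.56], [-1.23, 4.37], [0.02, 3.11], [-2.88, 2.88]. Speed limits (rad/s): [2.39, 2.39, 3.01, 3.14, 3.14, 3.14].

INTERFACE

Orientations are given as a 3x3 rotation matrix whose columns are the frame's x, y, z axes.
In Python, from bench import arm gives the robot as it stands.
- The arm moves only by the shell command python3 -m inch 'ROWS' [FORCE]. ROWS is JSON, a list of rows, each a list of 3 entries, a list of its own where there are three numbers: the opening, from -1 (shut) to 1 (fully open), then the shift along the tool's x, y, z in m, then the turn about the tool's z in rad. A call has 1 to 12 rows; each row is the pose to reach, as a shift and turn from the pose commanded when the call began, along the tool's axes at that moment; what a row does not reach only later rows make up. A row lasts 1/12 s, in which the tool goes at most 41.7 mm and 7.16 degrees, less where a joint would pass 70% of its speed; a pose out of reach is approached as far as the arm can. A call with a gripper value outside its range is refused whole. The fingers move at their own pace and stop on an object; FORCE is the grip in N (left out, the last holds). Time passes only in rows, so rows that repeat a pose let the fingers close. It gives the time, the measured TCP pose, the force and the opening at its end, in the units of the state.
- arm.sense(): the state, without advancing time (a new reading comes with each control period).
- arm.grab_frame(name): name is "side" or "top" or "wrist"; returns a dict with "pixels" (420x560x3 uint8, red, green, blue), "camera_matrix" (3x3 intrinsics, pixels), "rvec" (rotation vector, rad) and "tvec" (3), from world to camera coordinates, as OpenCV has them. Camera axes: x right, y down, z forward; pixel columns grow to the right and rows downward; lengths in m; the calibration is good to about 2 mm. A picture is of the moment at which its call begins. There is no depth.
- arm.hand_in(): hands the job in, once; it reports no verdict.
The state is a dict: "clock": time; "joints": joint angles; "qd": joint speeds; "joint_torque": joint torques, N m; "ee_pos": TCP position; "orientation": TCP orientation; "contact_force": force on the tool from outside, world axes, zero at the start; "torque": the same for the moment, N m; "finger_gap": opening from 0.0 (shut) to 1.0 (fully open).
Only numpy, scipy, OpenCV 4.12 (cv2) and the standard library are available. Lean on these libraries where they do the work, as an engineer would, in place of code of your own. Each camera call takes 0.05 s, during which the arm holds its last target. There are 200 camera calls.

## Working session

There is one attempt and no reset: what is moved stays moved. The work goes in short steps, Python scripts to look and compute and a shell command to move; the robot and the scene stay as the last step left them, time stands still between calls to the robot, and variables do not carry over. Pictures are saved under pics/ and viewed, on a budget of 10 in all, crops included, one or two more only if the job needs it, and the job is handed in when it is done.

```bash
mkdir -p pics; ls
cat > h.py <<'E'
import numpy as np, cv2
from bench import arm
def cam(n):
    f=arm.grab_frame(n); R=cv2.Rodrigues(np.array(f["rvec"],float))[0]
    return f["pixels"],np.array(f["camera_matrix"]),R,np.array(f["tvec"],float).ravel()
def ray(c,u,v,z):
    _,K,R,t=c; o=-R.T@t; d=R.T@np.linalg.solve(K,[u,v,1.]); return o+d*(z-o[2])/d[2]
def proj(c,p):
    _,K,R,t=c; q=K@(R@np.array(p,float)+t); return q[:2]/q[2]
def save(c,n): cv2.imwrite("pics/"+n,c[0][:,:,::-1])
E
python3 - <<'E'
from h import *
for n in("top","side"):
    c=cam(n); save(c,n+"1.png"); print(n,-c[2].T@c[3])
s=arm.sense(); print({k:np.round(v,3).tolist() for k,v in s.items()})
E
```

```text
pics
top [ 0.39802197 -0.03766082  1.1613345 ]
side [0.08885907 0.50240118 0.83747657]
{'clock': 0.1, 'joints': [-1.367, 0.313, 1.498, -0.0, 1.331, -0.223], 'qd': [-0.002, -0.001, -0.002, -0.001, 0.002, 0.0], 'joint_torque': [0.002, -40.281, -25.265, 0.07, 0.034, -0.0], 'ee_pos': [0.217, -0.478, 0.238], 'orientation': [[0.91, 0.414, -0.0], [0.414, -0.91, 0.001], [0.0, -0.001, -1.0]], 'contact_force': [-0.23, -0.977, -0.237], 'torque': [0.01, 0.03, -0.004], 'finger_gap': 1.001}
```

View pics/top1.png

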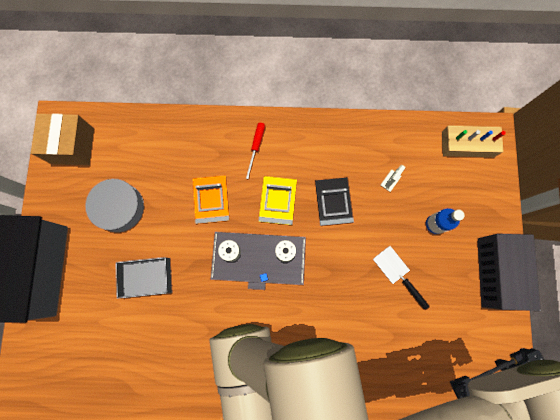

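View pics/side1.png

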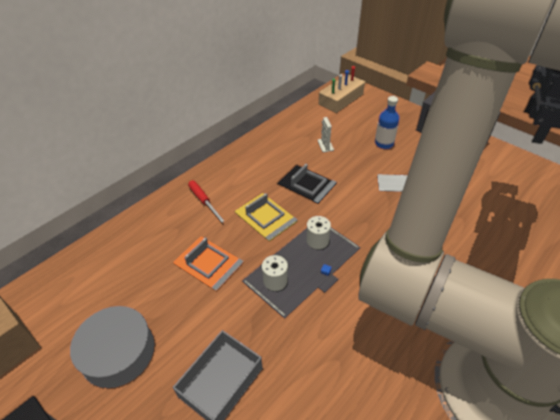

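The top view shows the hubs at about (228,251) and (286,251), the trays at (210,200), (278,200) and (334,201), and the cube at (264,278). The side view confirms this: hubs at (275,273) and (318,233), all upright.

Run:
```python
from h import *
c=cam("top"); im=c[0]; hsv=cv2.cvtColor(im,cv2.COLOR_RGB2HSV)
print("K",c[1][0,0])
# hubs: bright low-sat in sheet region
m=((hsv[...,2]>150)&(hsv[...,1]<70)).astype(np.uint8)
for x0,x1 in((214,245),(270,302)):
    mm=np.zeros_like(m); mm[238:266,x0:x1]=m[238:266,x0:x1]
    cs=max(cv2.findContours(mm,0,1)[0],key=cv2.contourArea)
    (u,v),r=cv2.minEnclosingCircle(cs); print("hub circ",u,v,r,ray(c,u,v,.064))
    roi=im[int(v)-4:int(v)+6,int(u)-4:int(u)+6].sum(2)
    w=np.clip(450-roi.astype(float),0,None); yy,xx=np.mgrid[int(v)-4:int(v)+6,int(u)-4:int(u)+6]
    a,b=(w*xx).sum()/w.sum(),(w*yy).sum()/w.sum(); print(" disc",a,b,ray(c,a,b,.064))
H,S,V=[hsv[...,i] for i in range(3)]
for n,mk,x0,x1 in(("orange",(H>8)&(H<22)&(S>200)&(V>200),185,240),("yellow",(H>24)&(H<35)&(S>150),250,305),("black",(V<80),312,358)):
    mm=np.zeros(m.shape,np.uint8); mm[170:230,x0:x1]=mk[170:230,x0:x1]
    cs=max(cv2.findContours(mm,0,1)[0],key=cv2.contourArea); h=cv2.convexHull(cs)
    q=np.array([ray(c,*p[0],.006)[:2] for p in h],np.float32)
    print(n,cv2.minAreaRect(q), cv2.boundingRect(cs))
```

```text
K 394.5474193171212
hub circ 228.15492248535156 249.8732452392578 10.625514030456543 [0.4868659  0.11118683 0.064     ]
 disc 228.0637598284489 249.7674052894925 [0.487152   0.11145562 0.064     ]
hub circ 285.30645751953125 250.0677490234375 10.596885681152344 [ 0.49090985 -0.04755315  0.064     ]
 disc 285.0871408384362 250.09263620662585 [ 0.49082325 -0.04694608  0.064     ]
orange ((0.6517423391342163, 0.18378640711307526), (0.12630288302898407, 0.1046704426407814), 8.12131404876709) (191, 174, 38, 45)
yellow ((0.6524943113327026, -0.02085166424512863), (0.09938401728868484, 0.12313014268875122), 85.52193450927734) (259, 177, 38, 43)
black ((0.6548750996589661, -0.187226802110672), (0.12125338613986969, 0.09757374227046967), 7.421144962310791) (315, 178, 37, 42)
```

```bash
python3 -m inch '[[1,[0.428,-0.28,0],0.427],[1,[0.428,-0.28,0],0.427],[1,[0.428,-0.28,0],0.427],[1,[0.428,-0.28,0],0.427],[1,[0.428,-0.28,0],0.427],[1,[0.428,-0.28,0],0.427],[1,[0.428,-0.28,0],0.427],[1,[0.428,-0.28,0],0.427],[1,[0.428,-0.28,0],0.427],[1,[0.428,-0.28,0],0.427],[1,[0.428,-0.28,0],0.427],[1,[0.428,-0.28,0],0.427]]' 25
python3 - <<'E'
from h import *
s=arm.sense(); print({k:np.round(v,4).tolist() for k,v in s.items()})
c=cam("wrist"); save(c,"w1.png"); print(-c[2].T@c[3],c[2][2])
E
```

```text
clock: 1.15
ee_pos: [0.483, -0.0575, 0.2387]
orientation: [[1.0, -0.0, -0.0], [-0.0, -1.0, -0.0], [-0.0, 0.0, -1.0]]
contact_force: [-0.0, -1.3, 0.1]
finger_gap: 1.001
{'clock': 1.15, 'joints': [-0.3599, 0.2276, 1.6096, -0.0001, 1.3043, 1.2111], 'qd': [1.0573, 0.4516, -0.5606, -0.0001, 0.1033, 1.0526], 'joint_torque': [-4.9256, -40.3295, -21.9867, 0.1312, -0.0607, -1.3625], 'ee_pos': [0.483, -0.0575, 0.2387], 'orientation': [[1.0, -0.0001, -0.0], [-0.0001, -1.0, -0.0001], [-0.0, 0.0001, -1.0]], 'contact_force': [-0.045, -1.2767, 0.0991], 'torque': [-0.017, 0.0009, -0.022], 'finger_gap': 1.0007}
[ 0.54796763 -0.0571384   0.38470481] [-2.59114204e-01 -8.90827276e-04 -9.65846280e-01]
```

View pics/w1.png

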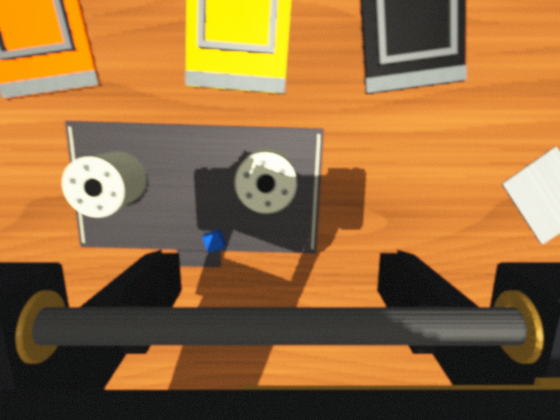

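The wrist view, with image up being +x, shows the hub discs at (93,187) and (265,184). Trays are cut off at the top, so I'll step forward to see all of them.

```bash
python3 -m inch '[[1,[0.10,-0.047,-0.04],0],[1,[0.10,-0.047,-0.04],0],[1,[0.10,-0.047,-0.04],0],[1,[0.10,-0.047,-0.04],0],[1,[0.10,-0.047,-0.04],0],[1,[0.10,-0.047,-0.04],0],[1,[0.10,-0.047,-0.04],0]]'
python3 - <<'E'
from h import *
c=cam("wrist"); save(c,"w2.png"); np.savez("w2.npz",im=c[0],K=c[1],R=c[2],t=c[3]); print(-c[2].T@c[3], arm.sense()["ee_pos"])
hsv=cv2.cvtColor(c[0],cv2.COLOR_RGB2HSV);H,S,V=[hsv[...,i] for i in range(3)]
m=((V<45)).astype(np.uint8)
for ct in cv2.findContours(m,1,2)[0]:
    a=cv2.contourArea(ct)
    if 100<a<900:
        (u,v),r=cv2.minEnclosingCircle(ct); print(round(a),u,v,r,ray(c,u,v,.064))
E
```

```text
clock: 1.78
ee_pos: [0.5815, -0.0131, 0.2783]
orientation: [[1.0, -0.001, -0.001], [-0.001, -1.0, 0.0], [-0.001, -0.0, -1.0]]
contact_force: [0.6, -0.7, 0.5]
finger_gap: 0.999
[ 0.64664146 -0.01288512  0.42422153] [ 0.58151775 -0.01315424  0.27854982]
136 283.8676452636719 303.0 17.593210220336914 [ 0.44405416 -0.01857077  0.064     ]
154 233.52474975585938 282.5643615722656 15.634212493896484 [0.46927158 0.03741987 0.064     ]
214 263.5 284.0 23.436182022094727 [0.46753287 0.00416096 0.064     ]
104 309.6052551269531 266.02630615234375 6.185702323913574 [ 0.48910774 -0.04659587  0.064     ]
340 438.0 130.0 50.91178894042969 [ 0.63439317 -0.17031271  0.064     ]
```

View pics/w2.png

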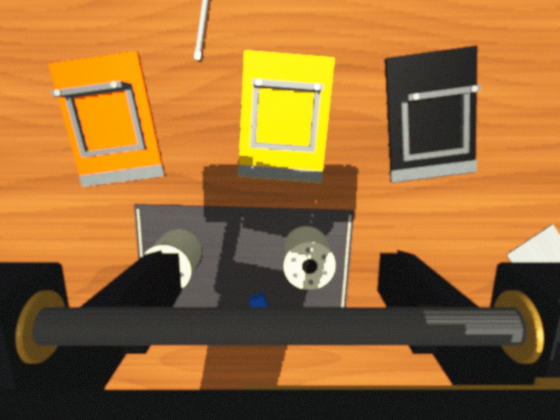

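All three trays are in view. Plate corners: orange (50,66),(138,52),(163,178),(81,187); yellow (244,50),(335,57),(322,182),(238,178); black (386,58),(477,46),(477,172),(391,182). The far walls show near rows 80–95. Next I'll fit the tray edges.

```bash
cat > trays.py <<'E'
from h import *
d=np.load("w2.npz"); c=(d["im"],d["K"],d["R"],d["t"])
hsv=cv2.cvtColor(c[0],cv2.COLOR_RGB2HSV).astype(int);H,S,V=[hsv[...,i] for i in range(3)]
def lin(P):
    P=np.array(P)[:,:2]; vx,vy,x0,y0=cv2.fitLine(P.astype(np.float32),cv2.DIST_HUBER,0,1e-4,1e-4).ravel(); s=vy/vx; return s,y0-s*x0
for n,mk,x0,x1,r0,r1,zl,zr in(("orange",(H>8)&(H<22)&(S>225)&(V>225),30,175,72,165,.006,0),("yellow",(H>24)&(H<35)&(S>150),228,345,65,160,.006,.006),("black",(V<60),375,490,65,160,0,.006)):
    mk=cv2.morphologyEx(mk.astype(np.uint8),cv2.MORPH_OPEN,np.ones((3,3),np.uint8))
    L=[];Rr=[]
    for r in range(r0,r1):
        q=np.flatnonzero(mk[r,x0:x1])+x0
        L.append(ray(c,q[0]-.5,r,zl)); Rr.append(ray(c,q[-1]+.5,r,zr))
    sl,bl=lin(L); sr,br=lin(Rr); s=(sl+sr)/2; b=(bl+br)/2
    print(n,"yaw l/r",np.arctan(sl),np.arctan(sr),"width@.65",(bl+sl*.65-br-sr*.65)*np.cos(np.arctan(s)),"y centre @.60,.65,.70:",[round(b+s*x,4) for x in(.6,.65,.7)])
# nest tops hand-read: far wall inner top corners z=.036, near wall z .014 mid
for n,f,g in(("orange",[(56,93),(117,84)],[(80,154),(141,148)]),("yellow",[(259,83),(319,87)],[(252,147),(315,151)]),("black",[(415,97),(474,89)],[(407,158),(469,152)])):
    print(n,"far",[ray(c,*p,.036)[:2].round(4) for p in f],"near",[ray(c,*p,.014)[:2].round(4) for p in g])
E
python3 trays.py; python3 -c "
from h import *
print(arm.sense()['ee_pos'])"
```

```text
orange yaw l/r 0.13268155 0.12690717 width@.65 0.097286634 y centre @.60,.65,.70: [np.float32(0.1774), np.float32(0.184), np.float32(0.1905)]
yellow yaw l/r -0.06893846 -0.07542984 width@.65 0.099481486 y centre @.60,.65,.70: [np.float32(-0.0157), np.float32(-0.0194), np.float32(-0.023)]
black yaw l/r 0.13006684 0.13722424 width@.65 0.09543426 y centre @.60,.65,.70: [np.float32(-0.1936), np.float32(-0.1868), np.float32(-0.1801)]
orange far [array([0.6707, 0.2186]), array([0.6796, 0.1542])] near [array([0.6057, 0.215 ]), array([0.6126, 0.1444])]
yellow far [array([0.6806, 0.0076]), array([ 0.6767, -0.0544])] near [array([0.6137, 0.0178]), array([ 0.6092, -0.0542])]
black far [array([ 0.6669, -0.1547]), array([ 0.6748, -0.215 ])] near [array([ 0.6013, -0.1602]), array([ 0.6082, -0.2305])]
[ 0.58151775 -0.01315424  0.27854982]
```

```bash
python3 -m inch '[[1,[-0.0915,0.034,0.158],0],[1,[-0.0915,0.034,0.158],0],[1,[-0.0915,0.034,0.158],0],[1,[-0.0915,0.034,0.158],0],[1,[-0.0915,0.034,0.158],0],[1,[-0.0915,0.034,0.158],0],[1,[-0.0915,0.034,0.158],0],[1,[-0.0915,0.034,0.158],0]]'
python3 - <<'E'
from h import *
c=cam("wrist"); save(c,"w3.png"); s=arm.sense(); print(s["ee_pos"],s["contact_force"])
for p in((.490,-.047,.064),(.487,.1113,.064)): print(proj(c,p))
E
```

```text
clock: 2.5
ee_pos: [0.4921, -0.047, 0.1224]
orientation: [[1.0, -0.001, 0.003], [-0.001, -1.0, -0.001], [0.003, 0.001, -1.0]]
contact_force: [-0.5, -0.1, 0.0]
finger_gap: 1.004
[ 0.49220473 -0.04684293  0.12240624] [ 0.09653104 -0.39273807 -0.32067342]
[279.19878211 232.62506553]
[ 18.34739331 237.24419904]
```

View pics/w3.png

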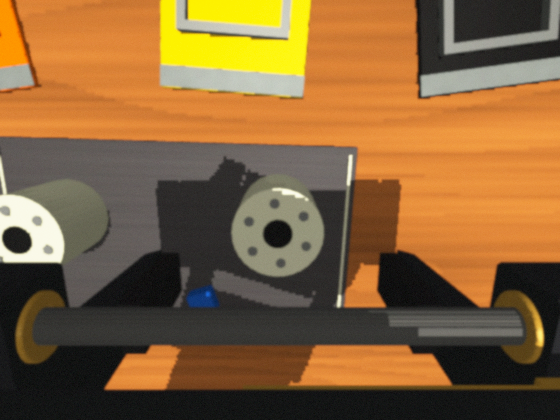

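The disc sits at (278,234), within 1.5 px of where I predicted. I'll descend and grip.

```bash
python3 -m inch '[[1,[-0.001,0,0.04],0],[1,[-0.001,0,0.075],0],[1,[-0.001,0,0.097],0],[1,[-0.001,0,0.097],0],[1,[-0.001,0,0.097],0],[-1,[-0.001,0,0.097],0],[-1,[-0.001,0,0.097],0],[-1,[-0.001,0,0.097],0],[-1,[-0.001,0,0.097],0],[-1,[-0.001,0,0.097],0],[-1,[-0.001,0,0.097],0],[-1,[-0.001,0,0.097],0]]' 30
python3 -m inch '[[-1,[0,0,0],0],[-1,[0,0,0],0],[-1,[0,0,0],0],[-1,[0,0,0],0]]'
```

```text
clock: 3.55
ee_pos: [0.4901, -0.0467, 0.0243]
orientation: [[1.0, -0.0, 0.001], [-0.0, -1.0, -0.0], [0.001, 0.0, -1.0]]
contact_force: [-2.1, 0.5, 6.7]
finger_gap: 0.627
clock: 3.88
ee_pos: [0.4901, -0.0467, 0.0243]
orientation: [[1.0, -0.0, 0.001], [-0.0, -1.0, -0.0], [0.001, 0.0, -1.0]]
contact_force: [-2.2, 0.5, 6.0]
finger_gap: 0.63
```

```bash
python3 -m inch '[[-1,[0,0,-0.015],0],[-1,[0,0,-0.035],0],[-1,[0,0,-0.055],0],[-1,[0,0,-0.07],0],[-1,[0,0,-0.07],0],[-1,[0,0,-0.07],0],[-1,[0,0,-0.07],0],[-1,[0,0,-0.07],0]]'
for i in 1 2 3 4 5 6; do python3 -m inch '[[-1,[0,0,0],0],[-1,[0,0,0],0]]' | grep -E 'force|pos'; done
python3 -c "
from h import *
s=arm.sense();print(s['contact_force'],s['torque'])"
```

```text
clock: 4.55
ee_pos: [0.4892, -0.0464, 0.0925]
orientation: [[1.0, -0.0, -0.002], [-0.0, -1.0, 0.001], [-0.002, -0.001, -1.0]]
contact_force: [0.3, -0.6, -1.0]
finger_gap: 0.636
ee_pos: [0.4896, -0.0465, 0.093]
contact_force: [-0.1, -0.1, -1.9]
ee_pos: [0.4898, -0.0466, 0.0935]
contact_force: [-0.1, -0.7, -1.4]
ee_pos: [0.4898, -0.0466, 0.0937]
contact_force: [-0.1, -0.6, -2.0]
ee_pos: [0.4898, -0.0466, 0.0937]
contact_force: [0.4, -0.2, -1.8]
ee_pos: [0.4898, -0.0466, 0.0937]
contact_force: [0.4, 0.3, -1.5]
ee_pos: [0.4898, -0.0466, 0.0937]
contact_force: [-0.1, -0.5, -0.7]
[-0.12012165 -0.47208826 -0.65410853] [ 0.02588679 -0.029401   -0.04813462]
```

```bash
python3 -m inch '[[-1,[0.01,-0.016,0],0],[-1,[0.029,-0.046,0],-0.03],[-1,[0.048,-0.076,0],-0.06],[-1,[0.067,-0.106,0],-0.09],[-1,[0.086,-0.136,0],-0.13],[-1,[0.105,-0.166,0],-0.13],[-1,[0.124,-0.196,0],-0.13],[-1,[0.138,-0.217,0],-0.13],[-1,[0.145,-0.2285,0],-0.13],[-1,[0.145,-0.2285,0],-0.13],[-1,[0.145,-0.2285,0],-0.13],[-1,[0.145,-0.2285,0],-0.13]]'
for i in 1 2 3 4 5 6; do python3 -m inch '[[-1,[0,0,0],0],[-1,[0,0,0],0]]' | grep -E 'force|pos'; done
python3 - <<'E'
from h import *
c=cam("side"); save(c,"s2.png"); c=cam("wrist"); save(c,"w4.png")
a=cv2.imread("pics/s2.png")[180:360,110:390]; b=cv2.imread("pics/w4.png")
cv2.imwrite("pics/m4.png",np.hstack([cv2.resize(a,(400,257)),cv2.resize(b,(400,300))[:257]]))
E
```

```text
clock: 6.55
ee_pos: [0.6345, 0.181, 0.0935]
orientation: [[0.992, 0.129, -0.001], [0.129, -0.992, -0.0], [-0.001, 0.0, -1.0]]
contact_force: [-0.2, 0.0, -1.9]
finger_gap: 0.63
ee_pos: [0.6347, 0.181, 0.094]
contact_force: [-0.1, -0.2, -1.5]
ee_pos: [0.6349, 0.1814, 0.0939]
contact_force: [-0.8, 0.7, -1.9]
ee_pos: [0.6349, 0.1818, 0.0938]
contact_force: [0.1, -0.5, -1.0]
ee_pos: [0.6349, 0.1819, 0.0937]
contact_force: [0.9, 0.4, -1.4]
ee_pos: [0.6349, 0.1819, 0.0937]
contact_force: [-0.0, -0.5, -1.8]
ee_pos: [0.6349, 0.1819, 0.0937]
contact_force: [0.3, 0.5, -1.5]
```

View pics/m4.png

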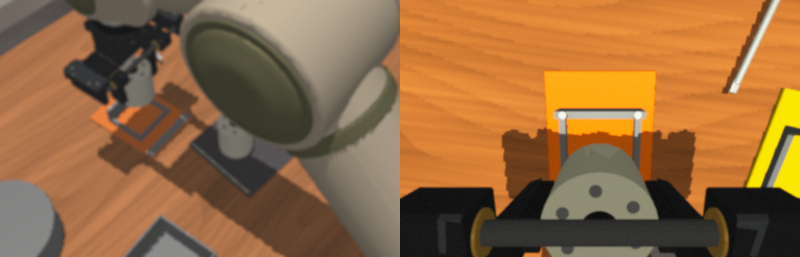

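The left half shows the hub held over the orange tray. In the right half the plate edges (545 and 656), nest walls (562 and 638) and hub (541 to 657) share a centre at column 599–600, so y and yaw are aligned. Average weight is about 1.5 N, which means hollow and the orange tray. I'll lower to just above the low walls and feel forward with a light grip.

```bash
python3 -m inch '[[-1,[0,0,0.01],0],[-1,[0,0,0.025],0],[-1,[0,0,0.04],0],[-1,[0,0,0.05],0],[-1,[0,0,0.0545],0],[-1,[0,0,0.0545],0],[-1,[0.002,0,0.0545],0],[-1,[0.004,0,0.0545],0],[-1,[0.006,0,0.0545],0],[-1,[0.006,0,0.0545],0]]' 10
for i in 1 2 3 4; do python3 -m inch '[[-1,[0.001,0,0],0],[-1,[0.001,0,0],0]]' | grep -E 'force|pos'; done
```

```text
clock: 8.48
ee_pos: [0.6415, 0.1827, 0.0399]
orientation: [[0.992, 0.129, 0.001], [0.129, -0.992, 0.0], [0.001, 0.0, -1.0]]
contact_force: [-0.2, -0.4, -1.8]
finger_gap: 0.635
ee_pos: [0.642, 0.1828, 0.0394]
contact_force: [-0.7, 0.0, -0.3]
ee_pos: [0.6429, 0.1829, 0.0393]
contact_force: [-0.8, -0.1, -1.1]
ee_pos: [0.6439, 0.183, 0.0393]
contact_force: [-0.7, 0.7, -1.1]
ee_pos: [0.6449, 0.1832, 0.0392]
contact_force: [0.1, -0.8, -1.8]
```

```bash
for i in 1 2 3 4; do python3 -m inch '[[-1,[0.001,0,0],0],[-1,[0.001,0,0],0]]' | grep -E 'force|pos'; done
```

```text
ee_pos: [0.6457, 0.1833, 0.0392]
contact_force: [-0.9, -0.6, -1.1]
ee_pos: [0.646, 0.1834, 0.0391]
contact_force: [-5.8, -1.0, 2.0]
ee_pos: [0.6463, 0.1834, 0.0391]
contact_force: [-9.4, -1.7, 3.9]
ee_pos: [0.6469, 0.1835, 0.0391]
contact_force: [-12.4, -3.0, 5.3]
```

```bash
python3 -m inch '[[-1,[-0.002,0,0],0],[-1,[-0.0045,0,0],0],[-1,[-0.0045,0,0],0],[-1,[-0.0045,0,0],0]]' | grep -E 'force|pos'
for i in 1 2; do python3 -m inch '[[-1,[0,0,0.001],0],[-1,[0,0,0.003],0],[-1,[0,0,0.003],0]]' | grep -E 'force|pos'; done
```

```text
ee_pos: [0.6445, 0.1832, 0.0393]
contact_force: [0.1, 0.0, -0.4]
ee_pos: [0.6442, 0.1831, 0.0357]
contact_force: [0.1, -0.1, -1.8]
ee_pos: [0.6441, 0.1831, 0.0327]
contact_force: [-0.9, 0.2, -1.7]
```

```bash
for i in 1 2; do python3 -m inch '[[-1,[0,0,0.001],0],[-1,[0,0,0.002],0],[-1,[0,0,0.002],0]]' | grep -E 'force|pos'; done;  python3 -m inch '[[-1,[0,0,0.001],0],[-1,[0,0,0.001],0],[-1,[0,0,0.001],0]]' | grep -E 'force|pos'
```

```text
ee_pos: [0.6442, 0.1831, 0.031]
contact_force: [-0.9, -0.0, -1.0]
ee_pos: [0.6442, 0.1831, 0.029]
contact_force: [-0.1, -0.1, -1.3]
ee_pos: [0.6443, 0.1831, 0.0282]
contact_force: [0.2, -0.5, -1.1]
```

```bash
for i in 1 2 3; do python3 -m inch '[[-1,[0,0,0.001],0],[-1,[0,0,0.001],0],[-1,[0,0,0.001],0]]' | grep -E 'force|pos'; done
```

```text
ee_pos: [0.6443, 0.1831, 0.0272]
contact_force: [0.3, -0.1, -0.8]
ee_pos: [0.6444, 0.1831, 0.0264]
contact_force: [-0.7, -0.3, 0.2]
ee_pos: [0.6444, 0.1832, 0.0262]
contact_force: [-4.2, -0.3, 6.9]
```

Plate contact came at tip 0.0263, exactly the height expected for a seated hub. Releasing and rising.

```bash
python3 -m inch '[[-1,[0,0,-0.001],0],[-1,[0,0,-0.001],0],[0.6,[0,0,-0.001],0],[1,[0,0,-0.001],0],[1,[0,0,-0.001],0],[1,[0,0,-0.001],0],[1,[0,0,-0.001],0],[1,[0,0,-0.001],0]]'
python3 -m inch '[[1,[0,0,-0.01],0],[1,[0,0,-0.03],0],[1,[0,0,-0.07],0],[1,[0,0,-0.11],0],[1,[-0.04,0.012,-0.11],0],[1,[-0.08,0.024,-0.11],0.06],[1,[-0.12,0.037,-0.11],0.13],[1,[-0.15,0.046,-0.11],0.13],[1,[-0.1665,0.0508,-0.11],0.13],[1,[-0.1665,0.0508,-0.11],0.13],[1,[-0.1665,0.0508,-0.11],0.13]]'
python3 - <<'E'
from h import *
c=cam("wrist"); save(c,"w5.png"); print(arm.sense()["ee_pos"]); print(proj(c,(.4855,.1113,.064)))
E
```

```text
clock: 12.82
ee_pos: [0.6443, 0.1831, 0.0262]
orientation: [[0.992, 0.129, 0.0], [0.129, -0.992, 0.0], [0.0, -0.0, -1.0]]
contact_force: [-0.2, -0.2, 0.1]
finger_gap: 1.004
clock: 13.73
ee_pos: [0.4863, 0.1111, 0.1373]
orientation: [[1.0, -0.001, 0.002], [-0.001, -1.0, 0.0], [0.002, -0.0, -1.0]]
contact_force: [0.0, -0.3, -0.2]
finger_gap: 0.999
[0.48678878 0.11132642 0.13705384]
[278.88445618 223.36438916]
```

View pics/w5.png

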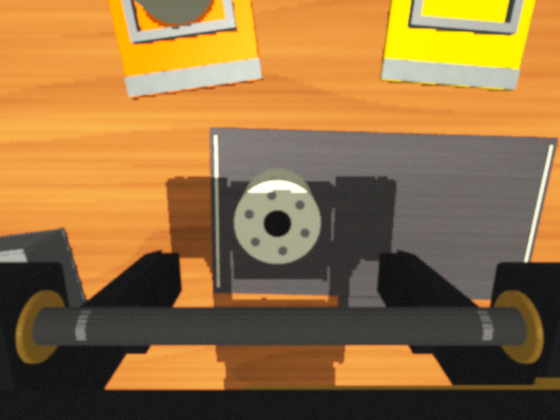

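Second hub's disc is at (277,222), matching the prediction of (279,223). The orange hub is visible inside its nest at the top left. Descend, grip, lift and weigh.

```bash
python3 -m inch '[[1,[-0.001,0,0.04],0],[1,[-0.001,0,0.08],0],[1,[-0.001,0,0.105],0],[1,[-0.001,0,0.112],0],[1,[-0.001,0,0.112],0],[1,[-0.001,0,0.112],0],[-1,[-0.001,0,0.112],0],[-1,[-0.001,0,0.112],0],[-1,[-0.001,0,0.112],0],[-1,[-0.001,0,0.112],0],[-1,[-0.001,0,0.112],0],[-1,[-0.001,0,0.112],0]]' 30
python3 -m inch '[[-1,[0,0,0],0],[-1,[0,0,0],0],[-1,[0,0,0],0],[-1,[0,0,0],0]]'
python3 -m inch '[[-1,[0,0,-0.015],0],[-1,[0,0,-0.035],0],[-1,[0,0,-0.055],0],[-1,[0,0,-0.07],0],[-1,[0,0,-0.07],0],[-1,[0,0,-0.07],0],[-1,[0,0,-0.07],0],[-1,[0,0,-0.07],0]]'
for i in 1 2 3 4 5 6; do python3 -m inch '[[-1,[0,0,0],0],[-1,[0,0,0],0]]' | grep -E 'force|pos'; done
```

```text
clock: 14.78
ee_pos: [0.485, 0.1113, 0.0247]
orientation: [[1.0, -0.0, 0.001], [-0.0, -1.0, 0.0], [0.001, -0.0, -1.0]]
contact_force: [-0.9, -0.2, 4.4]
finger_gap: 0.623
clock: 15.12
ee_pos: [0.485, 0.1113, 0.0247]
orientation: [[1.0, -0.0, 0.001], [-0.0, -1.0, 0.0], [0.001, -0.0, -1.0]]
contact_force: [-2.4, 1.3, 6.1]
finger_gap: 0.624
clock: 15.78
ee_pos: [0.4841, 0.1112, 0.0929]
orientation: [[1.0, -0.0, -0.002], [-0.0, -1.0, 0.0], [-0.002, -0.0, -1.0]]
contact_force: [-0.3, -0.0, -2.3]
finger_gap: 0.623
ee_pos: [0.4845, 0.1112, 0.0935]
contact_force: [0.4, 0.9, -3.0]
ee_pos: [0.4847, 0.1112, 0.094]
contact_force: [0.3, -0.3, -2.7]
ee_pos: [0.4848, 0.1112, 0.0942]
contact_force: [0.1, -0.0, -3.3]
ee_pos: [0.4848, 0.1112, 0.0942]
contact_force: [0.5, 0.6, -3.0]
ee_pos: [0.4848, 0.1112, 0.0942]
contact_force: [1.5, -0.1, -1.9]
ee_pos: [0.4848, 0.1112, 0.0942]
contact_force: [-0.0, 0.3, -3.2]
```

About 2.9 N means aluminium-cored, so yellow. Carrying it there and checking alignment.

```bash
python3 -m inch '[[-1,[0.012,0.01,0],0],[-1,[0.035,0.03,0],0],[-1,[0.058,0.05,0],0.04],[-1,[0.081,0.069,0],0.072],[-1,[0.105,0.089,0],0.072],[-1,[0.128,0.109,0],0.072],[-1,[0.145,0.123,0],0.072],[-1,[0.153,0.1305,0],0.072],[-1,[0.153,0.1305,0],0.072],[-1,[0.153,0.1305,0],0.072],[-1,[0.153,0.1305,0],0.072],[-1,[0.153,0.1305,0],0.072]]' 15
for i in 1 2 3; do python3 -m inch '[[-1,[0,0,0],0],[-1,[0,0,0],0]]' | grep -E 'force|pos'; done
python3 - <<'E'
from h import *
c=cam("wrist"); save(c,"w6.png")
E
```

```text
clock: 17.78
ee_pos: [0.6372, -0.0185, 0.0943]
orientation: [[0.997, -0.071, -0.0], [-0.071, -0.997, 0.0], [-0.0, -0.0, -1.0]]
contact_force: [0.1, 0.0, -2.7]
finger_gap: 0.629
ee_pos: [0.6375, -0.0188, 0.0944]
contact_force: [-0.1, -0.7, -3.5]
ee_pos: [0.6377, -0.0191, 0.0943]
contact_force: [0.6, 0.1, -2.9]
ee_pos: [0.6377, -0.0193, 0.0942]
contact_force: [-0.6, 0.2, -2.2]
```

View pics/w6.png

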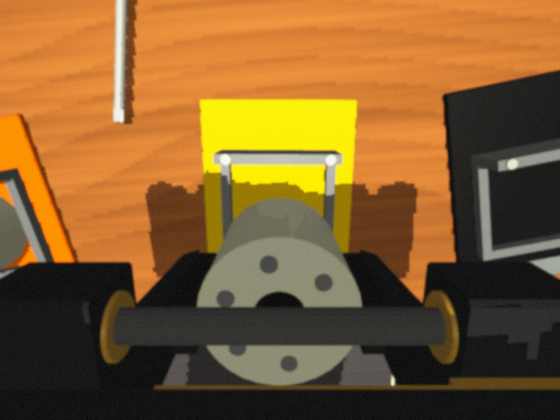

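Plate edges are at 201 and 356, nest at 215 and 341, hub at 197 and 362, all centred on column 278–279.5, so it's aligned. Lower, then feel.

```bash
python3 -m inch '[[-1,[0,0,0.01],0],[-1,[0,0,0.025],0],[-1,[0,0,0.04],0],[-1,[0,0,0.05],0],[-1,[0,0,0.0547],0],[-1,[0,0,0.0547],0],[-1,[0.002,0,0.0547],0],[-1,[0.004,0,0.0547],0],[-1,[0.006,0,0.0547],0],[-1,[0.006,0,0.0547],0]]'
for i in 1 2 3 4 5; do python3 -m inch '[[-1,[0.001,0,0],0],[-1,[0.001,0,0],0]]' | grep -E 'force|pos'; done
```

```text
clock: 19.17
ee_pos: [0.6444, -0.0199, 0.0402]
orientation: [[0.997, -0.072, 0.001], [-0.072, -0.997, -0.0], [0.001, 0.0, -1.0]]
contact_force: [0.4, 0.1, -3.0]
finger_gap: 0.627
ee_pos: [0.6449, -0.0199, 0.0397]
contact_force: [-0.1, -0.3, -2.6]
ee_pos: [0.6459, -0.0199, 0.0396]
contact_force: [-0.4, 0.4, -2.5]
ee_pos: [0.6469, -0.02, 0.0396]
contact_force: [0.2, -0.3, -3.1]
ee_pos: [0.6478, -0.0201, 0.0395]
contact_force: [-0.2, -0.1, -3.9]
ee_pos: [0.6481, -0.0201, 0.0395]
contact_force: [-5.1, -0.4, 0.2]
```

Contact at about 0.648 with 5 N. Backing off 2 mm and lowering.

```bash
python3 -m inch '[[-1,[-0.0025,0,0],0],[-1,[-0.0025,0,0],0],[-1,[-0.0025,0,0],0],[-1,[-0.0025,0,0],0]]' | grep -E 'force|pos'
for i in 1 2 3; do python3 -m inch '[[-1,[0,0,0.001],0],[-1,[0,0,0.003],0],[-1,[0,0,0.003],0]]' | grep -E 'force|pos'; done
```

```text
ee_pos: [0.6463, -0.02, 0.0396]
contact_force: [-0.1, 0.1, -3.0]
ee_pos: [0.646, -0.0199, 0.036]
contact_force: [0.1, -0.1, -2.8]
ee_pos: [0.646, -0.0199, 0.033]
contact_force: [-0.4, -0.3, -2.8]
ee_pos: [0.646, -0.0199, 0.0301]
contact_force: [-0.2, 0.2, -2.4]
```

```bash
for i in 1 2 3; do python3 -m inch '[[-1,[0,0,0.001],0],[-1,[0,0,0.001],0],[-1,[0,0,0.001],0]]' | grep -E 'force|pos'; done
```

```text
ee_pos: [0.6462, -0.02, 0.0295]
contact_force: [-0.4, 0.5, -3.6]
ee_pos: [0.6462, -0.0199, 0.0285]
contact_force: [-0.6, 0.7, -2.6]
ee_pos: [0.6462, -0.0199, 0.0275]
contact_force: [0.6, 0.1, -3.5]
```

Contact is expected at tip 0.0267, so I'll use half-millimetre steps.

```bash
for i in 1 2 3; do python3 -m inch '[[-1,[0,0,0.0005],0],[-1,[0,0,0.0005],0],[-1,[0,0,0.0005],0]]' | grep -E 'force|pos'; done
```

```text
ee_pos: [0.6462, -0.0199, 0.027]
contact_force: [-0.0, 0.3, -2.2]
ee_pos: [0.6463, -0.02, 0.0268]
contact_force: [-2.2, -0.2, 0.3]
ee_pos: [0.6463, -0.02, 0.0267]
contact_force: [-4.3, -0.1, 5.6]
```

Seated on the plate. Release, rise, back away and check.

```bash
python3 -m inch '[[-1,[0,0,-0.0007],0],[-1,[0,0,-0.0007],0],[0.6,[0,0,-0.0007],0],[1,[0,0,-0.0007],0],[1,[0,0,-0.0007],0],[1,[0,0,-0.0007],0],[1,[0,0,-0.0007],0],[1,[0,0,-0.0007],0]]'
python3 -m inch '[[1,[0,0,-0.01],0],[1,[0,0,-0.03],0],[1,[0,0,-0.07],0],[1,[0,0,-0.11],0],[1,[0,0,-0.15],0],[1,[-0.03,-0.02,-0.19],0],[1,[-0.06,-0.05,-0.22],0],[1,[-0.06,-0.08,-0.22],0],[1,[-0.06,-0.08,-0.22],0],[1,[-0.06,-0.08,-0.22],0],[1,[-0.06,-0.08,-0.22],0],[1,[-0.06,-0.08,-0.22],0]]'
python3 - <<'E'
from h import *
c=cam("wrist"); save(c,"w7.png")
hsv=cv2.cvtColor(c[0],cv2.COLOR_RGB2HSV); print(arm.sense()["ee_pos"])
for p in((.644,.1831,.066),(.6462,-.02,.066)): print("hub top expected",proj(c,p))
E
```

```text
clock: 23.25
ee_pos: [0.6463, -0.02, 0.0267]
orientation: [[0.997, -0.072, 0.0], [-0.072, -0.997, -0.0], [0.0, 0.0, -1.0]]
contact_force: [0.1, 0.0, 0.6]
finger_gap: 0.998
clock: 24.25
ee_pos: [0.5923, 0.063, 0.2458]
orientation: [[0.997, -0.073, -0.002], [-0.073, -0.997, -0.0], [-0.002, 0.0, -1.0]]
contact_force: [-0.1, -0.7, -0.6]
finger_gap: 0.997
[0.59229831 0.06295885 0.24572648]
hub top expected [142.10939198 142.54295989]
hub top expected [367.61781436 123.36491232]
```

View pics/w7.png

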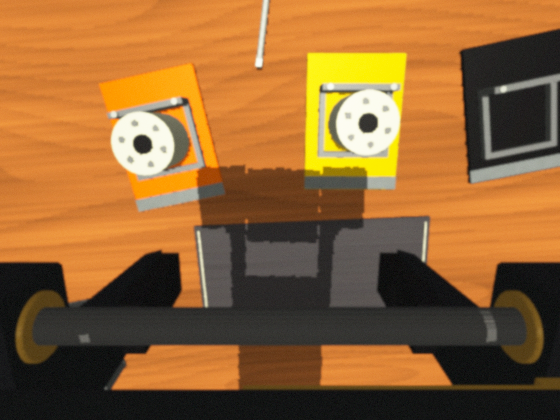

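Discs are at (143,144) and (368,123), within 2 px of the predictions for seated height, and both hubs stand inside their nests. One side view to check the rest of the bench.

Run:
```python
from h import *
c=cam("side"); save(c,"s3.png")
def blue(im):
    h=cv2.cvtColor(im,cv2.COLOR_RGB2HSV); m=(h[...,0]>105)&(h[...,0]<125)&(h[...,1]>180); m[:200]=0; y,x=np.nonzero(m); return x.mean(),y.mean()
print(blue(cv2.imread("pics/side1.png")[:,:,::-1].copy()),blue(c[0]))
```

```text
(np.float64(325.6363636363636), np.float64(268.09090909090907)) (np.float64(326.625), np.float64(268.125))
```

View pics/s3.png

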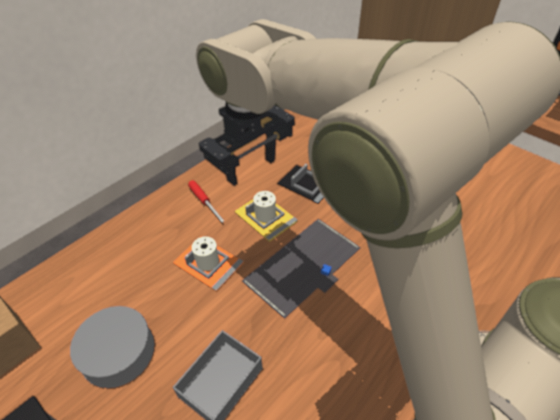

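The side view shows both hubs upright in the orange tray (204,253) and the yellow tray (264,207). The cube, spool, bin and driver are where they started. Handing in.

```bash
python3 -c "
from bench import arm
print(arm.hand_in(), arm.sense()['clock'])"
```

```text
the job is handed in; nothing more can be done
the job is handed in; nothing more can be done
```

Both hubs are in their nests, and I handed the job in with the clock at about 24 s of the 61 s allowed.

| Hub | Measured weight | Class | Tray | Peak side force at far wall | Force on plate |
|---|---|---|---|---|---|
| Right-hand (nearer y = −0.05) | about 1.5 N | hollow | orange | about 13 N | about 7 N |
| Left-hand (nearer y = +0.11) | about 2.9 N | aluminium-cored | yellow | about 5 N | about 6 N |

- **Placing:** each hub was felt against the tall far wall, backed off about 2 mm, lowered until it touched the plate at the expected height, and released. The forces are wrist readings at the end of each step.
- **Last checks:** the wrist view put both top discs within 2 pixels of where seated, upright hubs should appear. The side view showed both hubs upright with the gripper clear, and the cube, spool, bin and driver had not moved. The arm hid the scraper, bottle and shell print in that view, so I did not recheck those three, but the gripper never worked near them.
- **Disagreement:** the first hub read slightly heavier than the hollow range (about 150 g against 105–140 g). That is within the force sensor's noise and well below the aluminium-cored range, so the class is not in doubt.

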